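Press the blue scraper home in the rack

ROBOT

A 6-joint arm with a two-finger parallel gripper is mounted at the origin on the work surface. World frame = base frame: x ahead of the robot, y to its left, z up, the work surface at z = 0. Lengths are in m, angles in rad, forces in N, time in s.
With the tool pointing down it reaches from about 0.425 to 0.95 m from the base axis. Payload 3.5 kg.
Tool frame: the origin (TCP) lies midway between the tips of the shut fingers; the grasp point (between the pads) lies 19 mm behind it; z points along the fingers, x is the direction in which the jaws open and shut, and the axes are right-handed (so a half turn about z gives the same grasp; the last joint's range is limited). The gripper opens to 85 mm and grips with 20 to 120 N. Pads are 22 mm wide; open, the fingers measure 114 mm over their backs; the gripper's body (76 mm by 85 mm) begins 54 mm behind the grasp point. The pads swing forward as they close: fully open they stand 13 mm farther back than shut.
Start: joints at [1.138, 0.286, 1.577, -0, 1.279, -0.15], TCP at [0.188, 0.648, 0.231] pointing down, gripper open.
Joint ranges: [-2.77, 2.77], [-0.9, 2.22], [0.21, 2.48], [-1.53, 4.67], [0.24, 2.81], [-2.84, 2.84]. Speed limits (rad/s): [2.79, 2.79, 3.14, 3.14, 3.14, 3.14].

INTERFACE

Orientations are given as a rotation vector (axis times angle).
In Python, from plant import bot, cams, ticket gives the robot as it stands.
- The arm moves only by the tool send_rows, never from a script. Its argument "moves" is a list of rows, each an object with "translation": the shift along the world's x, y, z in mm, a list of three; "rotation": the turn, a rotation vector about the world's x, y, z in rad, a list of three. A call has exactly 10 rows; each row shifts and turns the commanded pose from where the row before left it; what a row does not reach is not made up. A row lasts 1/12 s, in which the tool goes at most 41.7 mm and 7.16 degrees, less where a joint would pass 70% of its speed; a pose out of reach is approached as far as the arm can. A call with a gripper value outside its range is refused whole. "claw" is the gripper's target within -1 to 1 (shut at 1, half-way at 0, fully open at -1), set as the call begins (left out, the last holds). The fingers move at their own pace and stop on an object; the grip force is fixed at half the most. Time passes only in rows, so rows that do not move let the fingers close, or fill a call up. It gives the time, the measured TCP pose, the force and the opening at its end, in the units of the state.
- bot.observe(): the state, without advancing time (a new reading comes with each control period).
- cams.read_camera(name): name is "scene" or "top" or "wrist"; returns the picture (384x512x3 uint8, red, green, blue); there is no depth.
- cams.calibration(name): a dict with "fx", "fy", "cx", "cy" (pixels), "xyz" and "orientation" of the camera in the world. Camera axes: x right, y up, looking along -z (the intrinsics and any distortion apply to the point x, -y, -z); pixel columns grow to the right and rows downward; lengths in m; the calibration is good to about 2 mm. A picture is of the moment at which its call begins: read the wrist's pose just before it. calibration takes no time and is no camera call; for the wrist camera it gives the pose at the moment of the call.
- ticket.hand_in(): hands the job in, once; it reports no verdict.
The state is a dict: "time": time; "q": joint angles; "qd": joint speeds; "effort": joint torques, N m; "tool_pos": TCP position; "tool_rot": TCP orientation; "force": force on the tool from outside, world axes, zero at the start; "torque": the same for the moment, N m; "gripper_width": finger opening in m.
Only numpy, scipy, OpenCV 4.12 (cv2) and the standard library are available. Lean on these libraries where they do the work, as an engineer would, in place of code of your own. Each camera call takes 0.05 s, during which the arm holds its last target. There are 200 camera calls.

TASK

The blue scraper is standing proud in the rack. With the fingertips, gently press it straight down until its grip rests on the rail, then draw the hand back well clear above it. Leave the yellow and clear scrapers as they stand, untouched, and do not disturb anything else or pull any scraper up.

Things in the scene. Friction and masses are not known exactly. Their poses are not given: they have to be found in the camera images.
- rack: Fixed scraper rack: plywood rail 340 mm long (y), 50 mm deep (x), flat top 130 mm above the bench, three slots side by side along it, 105 mm apart, scrapers in any order; behind it (+x) spruce boarding 120 mm high; in front (-x) an oak shelf, 440 mm long, top 20 mm above the bench, reaching 160 mm out from the slots. Origin: at bench height, below the middle slot.
- blue_scraper: Blue plastic scraper upright in a slot: grip 80 mm wide (y), 16 mm thick (x), 22 mm high (z up), blade below it. Origin: centre of the grip's flat top, a soft pad (gives 1 mm per 4 N, then springs back). Its grip stands 14 to 30 mm above the rail; fully home it rests on the rail, its top 152 mm above the bench, and goes no further. Slides up and down under about 4 N, stays where left; over 35 N cracks it.
- yellow_scraper: Yellow plastic scraper upright in a slot: grip 80 mm wide (y), 16 mm thick (x), 22 mm high (z up), blade below it. Origin: centre of the grip's flat top, a soft pad (gives 1 mm per 4 N, then springs back). Its grip stands 1 to 30 mm above the rail.
- clear_scraper: Clear, colourless plastic scraper upright in a slot: grip 80 mm wide (y), 16 mm thick (x), 22 mm high (z up), blade below it. Origin: centre of the grip's flat top, a soft pad (gives 1 mm per 4 N, then springs back). Its grip stands 1 to 30 mm above the rail.
- brush: Horsehair brush, wooden back 55 x 120 mm, 43 mm high in all, lying bristles down on the oak shelf; loose. Origin: centre of its underside.
- file_holder: Steel file holder, 36 x 110 mm, 36 mm high, on the oak shelf; loose. Origin: centre of its underside.
- cork_block: Cork block 50 x 90 x 35 mm on the oak shelf; loose. Origin: centre of its underside.
- wax_tin: Red round wax tin, 70 mm across, 50 mm high, on the bench to the left of the rack; loose. Origin: centre of its underside.
- wax_bar: Green bar of wax 45 x 100 x 22 mm on the bench to the right of the rack; loose. Origin: centre of its underside.

How it is judged:
On the way:
1. the blue scraper is pressed home by the fingertips (height (world z) of blue_scraper below 0.1545 m and contact force between the fingers and blue_scraper above 0.3 N).
At the end, for the whole second after the job is handed in: The blue scraper's grip rests on the rail (within 2.5 mm), the hand is at least 80 mm away from it, the yellow and clear scrapers stand within 3 mm and the loose things within 10 mm of where they were (height (world z) of blue_scraper below 0.1545 m and distance between the grasp point and blue_scraper above 0.08 m and distance of each of yellow_scraper, clear_scraper from where it was at the start of the episode below 0.003 m and distance of each of brush, file_holder, cork_block, wax_tin, wax_bar from where it was at the start of the episode below 0.01 m); the robot touches nothing.
It fails at once if the blue scraper is pressed with more than 35 N (contact force between the fingers and blue_scraper above 35 N).
It fails at once if the blue scraper is pulled up (by 9 mm or more; from some starts less is noticed) (height (world z) of blue_scraper above 0.186 m or (height (world z) of blue_scraper above 0.17 m and distance of blue_scraper from where it was at the start of the episode above 0.0125 m) or (height (world z) of blue_scraper above 0.174 m and distance of blue_scraper from where it was at the start of the episode above 0.0085 m) or (height (world z) of blue_scraper above 0.178 m and distance of blue_scraper from where it was at the start of the episode above 0.0045 m)).
It fails at once if the yellow or clear scraper is touched or moved (contact force between any of the fingers, the arm and yellow_scraper above 0.5 N or distance of any of yellow_scraper, clear_scraper from where it was at the start of the episode above 0.003 m or contact force between any of the fingers, the arm and clear_scraper above 0.5 N).
It fails at once if another thing is moved by more than 10 mm (distance of any of brush, file_holder, cork_block, wax_tin, wax_bar from where it was at the start of the episode above 0.01 m).
It also fails if it takes over 40 s, if anything falls off the work surface, if the arm or the gripper's body presses on something with over 40 N, if the wrist force passes 120 N, or if a joint passes its speed limit or range.

## Working session

There is one attempt and no reset: what is moved stays moved. The work goes in short steps, Python scripts to look and compute and a tool call to move; the robot and the scene stay as the last step left them, time stands still between calls to the robot, and variables do not carry over. Pictures are saved under pics/ and viewed, about 8 in all and at most 12, crops included, and the job is handed in when it is done.

Besides the shell and the picture viewer there is one more tool, called after "Call:" as name(argument=value, ...), one argument or row to a line, values as JSON. send_rows: Moves the arm, as the interface text tells. Its arguments: {"type":"object","properties":{"moves":{"type":"array","items":{"type":"object","properties":{"translation":{"type":"array","items":{"type":"number"}},"rotation":{"type":"array","items":{"type":"number"}}}}},"claw":{"type":"number"}},"required":["moves"]}

```bash
mkdir -p pics; cat > h.py <<'E'
import numpy as np, cv2
from scipy.spatial.transform import Rotation as R
from plant import bot, cams, ticket
def snap(n,f):
    c=cams.calibration(n); im=cams.read_camera(n); cv2.imwrite('pics/'+f,im[:,:,::-1]); return c,im
E
python3 - <<'E'
from h import *
s=bot.observe(); print(s)
for n in('scene','top'):
    c,im=snap(n,n+'1.png'); print(n,c)
E
```

```text
{'time': 0.0, 'q': array([ 1.13798169e+00,  2.87155376e-01,  1.57815459e+00, -1.72357995e-05,
        1.27859730e+00, -1.50011711e-01]), 'qd': array([ 0.0005442 ,  0.00086633, -0.00133414,  0.00104491, -0.00036419,
        0.00202492]), 'effort': array([-3.13155106e-04, -4.05996358e+01, -2.92613804e+01, -1.73306858e-04,
        5.98330764e-03, -1.51523466e-06]), 'tool_pos': array([0.18806629, 0.64759778, 0.22996617]), 'tool_rot': array([ 2.51144441,  1.88553858, -0.00318771]), 'force': array([ 0.34884176,  0.02688192, -0.53793759]), 'torque': array([ 0.01231923, -0.02120148, -0.02619895]), 'gripper_width': 0.08543830706926633}
scene {'fx': 394.9160005955318, 'fy': 394.9160005955318, 'cx': 254.05876698406783, 'cy': 188.12789650057402, 'xyz': array([ 1.14327114, -0.3648326 ,  0.92042018]), 'orientation': array([0.66846849, 0.37930663, 1.01857141])}
top {'fx': 367.73917530813236, 'fy': 367.73917530813236, 'cx': 250.2253964832032, 'cy': 193.0090464523844, 'xyz': array([0.38284384, 0.00920806, 1.1315957 ]), 'orientation': array([ 0.11742569, -0.1096924 , -1.58423173])}
```

View pics/scene1.png

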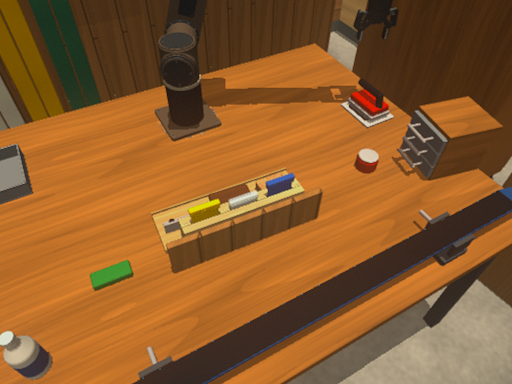

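View pics/top1.png

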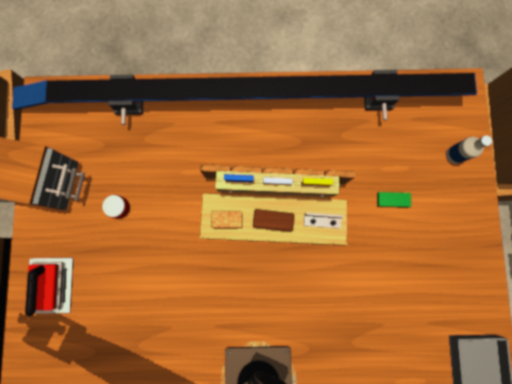

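Blue is the leftmost (+y) scraper: top view ≈(239,178), scene ≈(281,184). Clear is in the middle and yellow at the right. Next, enlarged crops.

```bash
python3 - <<'E'
import cv2,numpy as np
a=cv2.imread('pics/top1.png')[160:200,195:355]; b=cv2.imread('pics/scene1.png')[160:240,150:310]
a=cv2.resize(a,None,fx=5,fy=5,interpolation=cv2.INTER_CUBIC); b=cv2.resize(b,None,fx=5,fy=5,interpolation=cv2.INTER_CUBIC)
cv2.imwrite('pics/crop1.png',np.vstack([a,b]))
E
```

```text
(no output)
```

View pics/crop1.png

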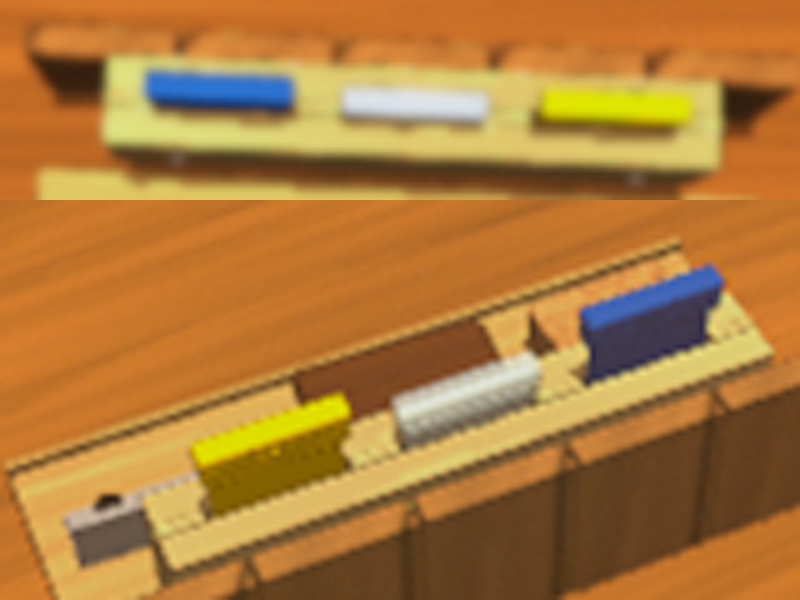

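```bash
cat >> h.py <<'E'
def ray(c,u,v):
    d=R.from_rotvec(c['orientation']).apply([(u-c['cx'])/c['fx'],-(v-c['cy'])/c['fy'],-1]); return np.array(c['xyz']),d
def onz(c,u,v,z):
    p,d=ray(c,u,v); return p+d*(z-p[2])/d[2]
def tri(a,b):
    (p,d),(q,e)=a,b
    s,t=np.linalg.lstsq(np.c_[d,-e],q-p,rcond=None)[0]
    return (p+s*d+q+t*e)/2, np.linalg.norm(p+s*d-q-t*e)
E
python3 - <<'E'
from h import *
ct,cs=cams.calibration('top'),cams.calibration('scene')
T=lambda x,y:ray(ct,194.6+x/5,159.6+y/5)
S=lambda x,y:ray(cs,149.6+x/5,119.6+y/5)
for n,a,b in(('blue',(219.5,84),(652,298)),('clear',(414,99),(466,383)),('yel',(616,101),(272,431))): print(n,tri(T(*a),S(*b)))
for x,y in((146,84),(293,88)): print(onz(ct,194.6+x/5,159.6+y/5,.175))
# rail top front edge ends (top cam)
for x,y in((102,145),(722,170),(104,57),(722,82)): print(onz(ct,194.6+x/5,159.6+y/5,.13))
E
```

```text
blue (array([0.56632328, 0.0428748 , 0.17701057]), np.float64(0.0003810595258819074))
clear (array([ 0.55923118, -0.06159041,  0.16001416]), np.float64(0.0021277052882763946))
yel (array([ 0.55372941, -0.16619883,  0.17619146]), np.float64(0.0006836911411534292))
[0.56747121 0.0820301  0.175     ]
[0.56398278 0.00425417 0.175     ]
[0.54233769 0.10993444 0.13      ]
[ 0.52264664 -0.2308921   0.13      ]
[0.5918171  0.10871223 0.13      ]
[ 0.57180632 -0.2333839   0.13      ]
```

Call:
send_rows(
  claw=1,
  moves=[
    {"translation":[19,-30,3],"rotation":[0,0,0.0225]},
    {"translation":[19,-30,3],"rotation":[0,0,0.0225]},
    {"translation":[19,-30,3],"rotation":[0,0,0.0225]},
    {"translation":[19,-30,3],"rotation":[0,0,0.0225]},
    {"translation":[19,-30,3],"rotation":[0,0,0.0225]},
    {"translation":[19,-30,3],"rotation":[0,0,0.0225]},
    {"translation":[19,-30,3],"rotation":[0,0,0.0225]},
    {"translation":[19,-30,3],"rotation":[0,0,0.0225]},
    {"translation":[19,-30,3],"rotation":[0,0,0.0225]},
    {"translation":[19,-30,3],"rotation":[0,0,0.0225]},
  ],
)

```text
time: 0.93
tool_pos: [0.3786, 0.3465, 0.261]
tool_rot: [-2.283, -2.158, 0.001]
force: [1.1, 0.4, -0.4]
gripper_width: -0.0
```

Call:
send_rows(
  moves=[
    {"translation":[19,-30,0],"rotation":[0,0,0]},
    {"translation":[19,-30,0],"rotation":[0,0,0]},
    {"translation":[19,-30,0],"rotation":[0,0,0]},
    {"translation":[19,-30,0],"rotation":[0,0,0]},
    {"translation":[19,-30,0],"rotation":[0,0,0]},
    {"translation":[19,-30,0],"rotation":[0,0,0]},
    {"translation":[19,-30,0],"rotation":[0,0,0]},
    {"translation":[19,-30,0],"rotation":[0,0,0]},
    {"translation":[19,-30,0],"rotation":[0,0,0]},
    {"translation":[7,-35,0],"rotation":[0,0,0]},
  ],
)

```text
time: 1.77
tool_pos: [0.5576, 0.0417, 0.2608]
tool_rot: [-2.284, -2.156, -0.001]
force: [1.0, -0.5, 0.7]
gripper_width: -0.0003
```

Call:
send_rows(
  moves=[
    {"translation":[4,1,-4],"rotation":[0,0,0]},
    {"translation":[4,0,-8],"rotation":[0,0,0]},
    {"translation":[1,0,-8],"rotation":[0,0,0]},
    {"translation":[0,0,-8],"rotation":[0,0,0]},
    {"translation":[0,0,-8],"rotation":[0,0,0]},
    {"translation":[0,0,-8],"rotation":[0,0,0]},
    {"translation":[0,0,-8],"rotation":[0,0,0]},
    {"translation":[0,0,-4],"rotation":[0,0,0]},
    {"translation":[0,0,0],"rotation":[0,0,0]},
    {"translation":[0,0,0],"rotation":[0,0,0]},
  ],
)

```text
time: 2.6
tool_pos: [0.5652, 0.0444, 0.2051]
tool_rot: [-2.284, -2.157, 0.0]
force: [-0.1, 0.5, 0.5]
gripper_width: 0.0001
```

```bash
python3 - <<'E'
from h import *
print(bot.observe())
c,a=snap('wrist','w1.png'); print(c)
c,b=snap('scene','s2.png')
b=cv2.resize(b[110:230,230:390],(640,480),interpolation=cv2.INTER_CUBIC); cv2.imwrite('pics/s2c.png',b[:,:,::-1])
E
```

```text
{'time': 2.6, 'q': array([-1.00534295e-01,  7.29933128e-02,  1.87058190e+00, -2.54816089e-05,
        1.19834758e+00, -1.61386955e+00]), 'qd': array([-3.55644815e-03, -8.06574450e-03, -1.80560517e-02,  1.82674356e-03,
        8.78816957e-05,  2.48686759e-04]), 'effort': array([ 6.43407879e-02, -3.08579993e+01, -2.79167050e+01,  1.40195090e-03,
        5.87930044e-03,  1.46835064e-04]), 'tool_pos': array([0.56521166, 0.04439074, 0.20512793]), 'tool_rot': array([-2.28415892e+00, -2.15656017e+00,  3.67597506e-04]), 'force': array([-0.11485371,  0.4746844 ,  0.46248883]), 'torque': array([ 0.01466616, -0.04444902,  0.0095225 ]), 'gripper_width': 0.00011638602766695635}
{'fx': 287.3349168788312, 'fy': 287.3349168788312, 'cx': 254.23852596396384, 'cy': 194.53157088956598, 'xyz': array([0.48204138, 0.04930117, 0.34786816]), 'orientation': array([-0.26067176, -0.24693788,  1.4997272 ])}
```

View pics/w1.png

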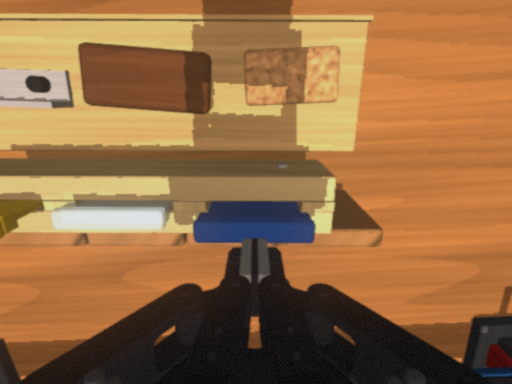

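View pics/s2c.png

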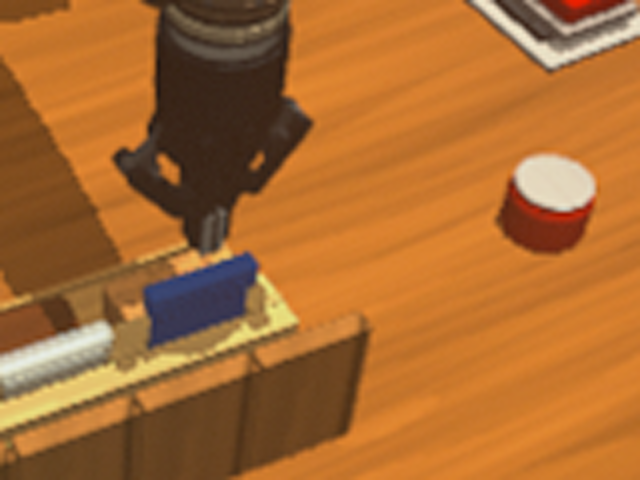

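The wrist view shows the blue top face spanning columns 195–314, rows ~219–242, with the shut tips at ≈(255,240). The scene crop shows the tips just above the middle of the blue grip. I'll check with the wrist calibration.

```bash
python3 - <<'E'
from h import *
c=cams.calibration('wrist')
for u,v in((254.5,231),(195,231),(314,231),(254,219),(254,242)): print(onz(c,u,v,.177))
E
```

```text
[0.56586153 0.04462979 0.177     ]
[0.56363244 0.00548175 0.177     ]
[0.56809096 0.08378365 0.177     ]
[0.55725525 0.0447907  0.177     ]
[0.5739415  0.04383877 0.177     ]
```

The wrist measurement (0.566, 0.045) agrees with the TCP to within 1 mm, so I'm descending slowly.

Call:
send_rows(
  moves=[
    {"translation":[0.5,0,-4],"rotation":[0,0,0]},
    {"translation":[0,0,-4],"rotation":[0,0,0]},
    {"translation":[0,0,-4],"rotation":[0,0,0]},
    {"translation":[0,0,-4],"rotation":[0,0,0]},
    {"translation":[0,0,-2],"rotation":[0,0,0]},
    {"translation":[0,0,-2],"rotation":[0,0,0]},
    {"translation":[0,0,-2],"rotation":[0,0,0]},
    {"translation":[0,0,-2],"rotation":[0,0,0]},
    {"translation":[0,0,-2],"rotation":[0,0,0]},
    {"translation":[0,0,-2],"rotation":[0,0,0]},
  ],
)

```text
time: 3.53
tool_pos: [0.5659, 0.0442, 0.1776]
tool_rot: [2.285, 2.156, 0.0]
force: [-0.8, 0.7, 2.3]
gripper_width: -0.0001
```

Call:
send_rows(
  moves=[
    {"translation":[0,0,-2],"rotation":[0,0,0]},
    {"translation":[0,0,-2],"rotation":[0,0,0]},
    {"translation":[0,0,-2],"rotation":[0,0,0]},
    {"translation":[0,0,-2],"rotation":[0,0,0]},
    {"translation":[0,0,-2],"rotation":[0,0,0]},
    {"translation":[0,0,-2],"rotation":[0,0,0]},
    {"translation":[0,0,-2],"rotation":[0,0,0]},
    {"translation":[0,0,-2],"rotation":[0,0,0]},
    {"translation":[0,0,-2],"rotation":[0,0,0]},
    {"translation":[0,0,0],"rotation":[0,0,0]},
  ],
)

```text
time: 4.37
tool_pos: [0.5659, 0.0442, 0.1589]
tool_rot: [2.285, 2.156, 0.0]
force: [0.3, 0.4, 2.5]
gripper_width: 0.0001
```

Call:
send_rows(
  moves=[
    {"translation":[0,0,-1],"rotation":[0,0,0]},
    {"translation":[0,0,-1],"rotation":[0,0,0]},
    {"translation":[0,0,-1],"rotation":[0,0,0]},
    {"translation":[0,0,-1],"rotation":[0,0,0]},
    {"translation":[0,0,-1],"rotation":[0,0,0]},
    {"translation":[0,0,-1],"rotation":[0,0,0]},
    {"translation":[0,0,-1],"rotation":[0,0,0]},
    {"translation":[0,0,0],"rotation":[0,0,0]},
    {"translation":[0,0,0],"rotation":[0,0,0]},
    {"translation":[0,0,0],"rotation":[0,0,0]},
  ],
)

```text
time: 5.2
tool_pos: [0.5659, 0.0442, 0.1523]
tool_rot: [2.285, 2.156, 0.0]
force: [0.1, 0.7, 2.3]
gripper_width: -0.0001
```

Call:
send_rows(
  moves=[
    {"translation":[0,0,-0.5],"rotation":[0,0,0]},
    {"translation":[0,0,-0.5],"rotation":[0,0,0]},
    {"translation":[0,0,-0.5],"rotation":[0,0,0]},
    {"translation":[0,0,-0.5],"rotation":[0,0,0]},
    {"translation":[0,0,-0.5],"rotation":[0,0,0]},
    {"translation":[0,0,0],"rotation":[0,0,0]},
    {"translation":[0,0,0],"rotation":[0,0,0]},
    {"translation":[0,0,0],"rotation":[0,0,0]},
    {"translation":[0,0,0],"rotation":[0,0,0]},
    {"translation":[0,0,0],"rotation":[0,0,0]},
  ],
)

```text
time: 6.03
tool_pos: [0.5659, 0.0442, 0.1506]
tool_rot: [2.284, 2.156, 0.0]
force: [-2.2, -0.5, 5.3]
gripper_width: -0.0001
```

Call:
send_rows(
  moves=[
    {"translation":[0,0,-0.5],"rotation":[0,0,0]},
    {"translation":[0,0,-0.5],"rotation":[0,0,0]},
    {"translation":[0,0,-0.5],"rotation":[0,0,0]},
    {"translation":[0,0,0],"rotation":[0,0,0]},
    {"translation":[0,0,0],"rotation":[0,0,0]},
    {"translation":[0,0,0],"rotation":[0,0,0]},
    {"translation":[0,0,0],"rotation":[0,0,0]},
    {"translation":[0,0,0],"rotation":[0,0,0]},
    {"translation":[0,0,0],"rotation":[0,0,0]},
    {"translation":[0,0,0],"rotation":[0,0,0]},
  ],
)

```text
time: 6.87
tool_pos: [0.566, 0.0442, 0.1499]
tool_rot: [2.284, 2.156, -0.0]
force: [-2.8, 0.3, 7.8]
gripper_width: 0.0002
```

The force has risen to 7.8 N, well over the 4 N sliding force, with the TCP at 149.9 mm (2 mm of pad give gives 152 mm). It is home, so I'm drawing back up.

Call:
send_rows(
  moves=[
    {"translation":[0,0,2],"rotation":[0,0,0]},
    {"translation":[0,0,3],"rotation":[0,0,0]},
    {"translation":[0,0,5],"rotation":[0,0,0]},
    {"translation":[0,0,15],"rotation":[0,0,0]},
    {"translation":[0,0,25],"rotation":[0,0,0]},
    {"translation":[0,0,30],"rotation":[0,0,0]},
    {"translation":[0,0,30],"rotation":[0,0,0]},
    {"translation":[0,0,25],"rotation":[0,0,0]},
    {"translation":[0,0,10],"rotation":[0,0,0]},
    {"translation":[0,0,0],"rotation":[0,0,0]},
  ],
)

```text
time: 7.7
tool_pos: [0.567, 0.0441, 0.2964]
tool_rot: [2.282, 2.154, 0.006]
force: [-0.2, -0.5, 0.9]
gripper_width: -0.0002
```

```bash
python3 - <<'E'
from h import *
s=bot.observe(); print(s['tool_pos'],s['force'])
c,b=snap('scene','s3.png')
cv2.imwrite('pics/s3c.png',cv2.resize(b[160:240,150:310],(800,400),interpolation=cv2.INTER_CUBIC)[:,:,::-1])
E
```

```text
[0.56703017 0.04411893 0.29637507] [-0.23591361 -0.4789171   0.89827937]
```

View pics/s3c.png

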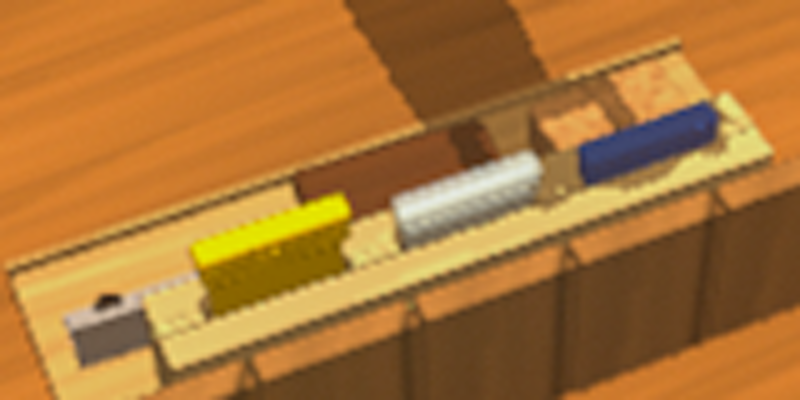

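Blue now sits low, with its top centre at crop ≈(650,131). Yellow and clear look unchanged at (272,231) and (466,183). One quick numeric check before handing in.

```bash
python3 - <<'E'
from h import *
c=cams.calibration('scene')
for z in(.150,.152,.154,.158): print(z,onz(c,149.6+650/5,159.6+131/5,z)[:2])
d=cv2.absdiff(cv2.imread('pics/scene1.png'),cv2.imread('pics/s3.png')).max(2)
for n,(u0,v0,u1,v1) in dict(yellow=(186,197,222,224),clear=(227,188,260,212),blue=(264,172,298,200)).items(): print(n,np.percentile(d[v0:v1,u0:u1],[50,95]))
print(ticket.hand_in())
E
```

```text
0.15 [0.56525446 0.04400105]
0.152 [0.56675498 0.04293972]
0.154 [0.56825551 0.04187839]
0.158 [0.57125655 0.03975574]
yellow [7. 9.]
clear [ 7.   42.45]
blue [ 31. 164.]
the job is handed in; nothing more can be done
None
```

I pressed the blue scraper home with the shut fingertips, drew the hand straight back up and handed the job in at about 7.8 s. No verdict was reported.

- **Press:** The last force reading was 7.8 N, against about 4 N for sliding and the 35 N limit. The TCP was then at 149.9 mm, which with about 2 mm of pad give puts the grip top at 152 mm.
- **Blue scraper:** The last scene picture agrees with a top height of about 152 mm. Assuming that height gives (0.567, 0.043), within 2 mm of where I measured the scraper at the start.
- **Hand:** It ended with the TCP at 0.296 m, about 144 mm above the grip. The wrist force there was close to zero.
- **Yellow and clear scrapers:** By eye both stand as before. The before/after image difference was flat over yellow. Over clear it was larger at a few pixels (95th percentile 42), which I put down to the arm's shadow but did not check further.
- **Loose things:** I did not measure these afterwards. The hand stayed well above them throughout.

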